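Lock the timing pulley at its mark

ROBOT

A 6-joint arm with a two-finger parallel gripper is mounted at the origin on a cart in front of the work surface, level with it; the furniture and walls round the work are solid. World frame = base frame: x ahead of the robot, y to its left, z up, the work surface at z = 0. Lengths are in m, angles in rad, forces in N, time in s.
With the tool pointing down it reaches from about 0.275 to 0.75 m from the base axis. Payload 10.2 kg.
Tool frame: the origin (TCP) lies midway between the tips of the shut fingers; the grasp point (between the pads) lies 19 mm behind it; z points along the fingers, y is the line along which they close (so a half turn about z gives the same grasp; the last joint's range is limited). The gripper opens to 88 mm and grips with 3 to 60 N. Pads are 18 mm wide; open, the fingers measure 123 mm over their backs; the gripper's body (75 mm by 187 mm) begins 45 mm behind the grasp point.
Start: joints at [0.983, 0.313, 1.498, -0, 1.331, -0.223], TCP at [0.187, 0.49, 0.239] pointing down, gripper open.
Joint ranges: [-2.94, 2.94], [-0.97, 2.17], [0.19, 2.56], [-1.23, 4.37], [0.02, 3.11], [-2.88, 2.88]. Speed limits (rad/s): [2.39, 2.39, 3.01, 3.14, 3.14, 3.14].

INTERFACE

Orientations are given as a unit quaternion [w, x, y, z].
In Python, from plant import r gives the robot as it stands.
- The arm moves only by the tool move_arm, never from a script. Its argument "increments" is text: rows parted by semicolons, each of 7 numbers parted by spaces: the closure, from 0 (fully open) to 1 (shut), then the shift along the tool's x, y, z each as a share of 0.15 m, from -1 to 1, then the turn, a rotation vector about the tool's x, y, z each as a share of pi/2 rad, from -1 to 1. A call has 1 to 20 rows; each row shifts and turns the commanded pose from where the row before left it, along the tool's axes as they then stand; what a row does not reach is not made up. A row lasts 1/12 s, in which the tool goes at most 41.7 mm and 7.16 degrees, less where a joint would pass 70% of its speed; a pose out of reach is approached as far as the arm can. A call with a number of a shift or a turn outside -1 to 1 is refused whole. A call with a gripper value outside its range is refused whole. The fingers move at their own pace and stop on an object; "newtons" is the grip in N (left out, the last holds). Time passes only in rows, so rows that do not move let the fingers close. It gives the time, the measured TCP pose, the force and the opening at its end, in the units of the state.
- r.read_state(): the state, without advancing time (a new reading comes with each control period).
- r.snapshot(name): name is "scene" or "top" or "wrist"; returns (picture, depth): 384x512x3 uint8, blue, green, red; 384x512 float32, m along the optical axis (not along the pixel's ray), 0 where there is no reading.
- r.calibration(name): a dict with "mtx" (3x3 intrinsics, pixels), "R" (3x3) and "t" (3): a world point X has camera coordinates R X + t. Camera axes: x right, y down, z forward; pixel columns grow to the right and rows downward; lengths in m; the calibration is good to about 2 mm. The wrist camera is an equidistant fisheye: a pixel r from the principal point sees the ray r / f radians off the axis. A picture is of the moment at which its call begins: read the wrist's pose just before it. calibration takes no time and is no camera call; for the wrist camera it gives the pose at the moment of the call.
- r.close_job(): hands the job in, once; it reports no verdict.
Trained networks look in the newest picture that a camera, given by its name, has taken for a name from the list of things; names that differ only in an ending like _2 or _b are one class to them, and where a whole thing is asked for, a point or a joint stands for the part that bears it (a point fixed in the world has none). Each returns a list of dicts, best first, with "conf" (0 to 1); they miss things now and then, are a little off and sometimes report something else, mostly with a low value. They report only what shows in the picture. A call takes as long as a camera call.
- r.masks_of(target, camera): "mask" (384x512 bool, what is visible of it) and "centre" ([row, column] in pixels, amid what is visible of it).
The state is a dict: "t": time; "joint_positions": joint angles; "qvel": joint speeds; "effort": joint torques, N m; "tool_pos": TCP position; "tcp_rot": TCP orientation; "force": force on the tool from outside, world axes, zero at the start; "torque": the same for the moment, N m; "finger_gap": finger opening in m.
Only numpy, scipy, OpenCV 4.12 (cv2) and the standard library are available. Lean on these libraries where they do the work, as an engineer would, in place of code of your own. Each camera call takes 0.05 s, during which the arm holds its last target. There are 200 camera calls.

TASK

Lock the timing pulley: take the lock pin from its rest block, stand it upright in the guide bush with its tip on the pulley's index ring, and let go of it. Then turn the pulley slowly by its raised rim until its engraved mark comes to the pointer and the pin drops home into the notch, and turn gently on until the play is taken up and you feel the notch bear on the pin with about 10 N (never over 18 N); hold it so for a moment and let go. Leave the tin, plug and marker alone.

Things in the scene. Friction and masses are not known exactly. Their poses are not given: they have to be found in the camera images.
- stand: grey base plate 235 x 206 x 10 mm fixed to the bench, carrying the pulley on a vertical spindle, and the pointer. Origin on the pulley's axis at bench height, z up. Its x axis points from the axis to the guide arm (within 3 degrees), roughly away from the robot; the plate reaches 100 mm to -x, 135 mm to +x
- rim_centre (a point): point on the pulley's axis, level with its rim's top, 64 mm above the bench. The aluminium rim is an upright wall 9 mm thick (radius 75 to 84 mm; teeth outside below 44 mm reach 86.5 mm); pinch it from above, a finger on each side, away from guide arm and pointer. Inside it: steel index ring, radius 48 to 68 mm, flat top 20 mm below the rim's top; hub to radius 20 mm, 58 mm high
- pulley (a joint): angle of the pulley about its vertical axis, rad: 0 with the mark exactly at the pointer, growing anticlockwise seen from above. It starts between -1.1 and -0.5, so turn it anticlockwise. It turns stiffly (0.2 N m, 2 to 3 N at the rim) and stays where left. 10 N on the pin is 0.58 N m more about the axis: 7 N more push at the rim, less where the grip twists the rim as well
- pulley_mark (a point): engraved dark line, 3 mm wide, across the top of the rim and down its outside; this point is its middle, 79.5 mm from the axis, 64 mm above the bench
- pulley_notch (a point): the only gap in the index ring: a radial notch right across it, 12 mm wide and 14 mm deep, 60 degrees anticlockwise of the mark seen from above. The point is its middle, 58 mm from the axis, level with the ring's top, 44 mm above the bench
- pointer_tip (a point): tip of the fixed steel pointer, a flat blade on a 14 mm post outside the rim, 60 degrees clockwise of the stand's x axis. The tip is 87 mm from the axis and 66 mm above the bench; blade and post reach out to 115 mm and up to 70 mm. The pointer shows the locking position only to within about 5 degrees; the exact place is felt at the pin
- bush_mouth (a point): centre of the guide bush's mouth, 58 mm from the pulley axis, 84 mm above the bench, z up. The bush is a fixed dark block 24 x 24 mm, 47 to 84 mm above the bench, with a vertical through hole 11.6 mm across, 3 mm chamfer at the mouth; an arm carries it over the rim from a post 103 to 125 mm from the axis. No part of the arm is higher than 86 mm
- lock_pin: steel pin, about 70 g: shaft 10 mm across, 52 mm long, chamfered tip; round head 24 mm across, 24 mm high. Origin at the tip, z up the pin. First stands in its rest block, tip on the bench. In the bush on the ring its tip is 40 mm below the mouth; home, 52 mm, head on the bush. It falls by its own weight, then stops the pulley after a few mm of play. Over 18 N between pin and pulley spoils it
- pin_block: aluminium rest block 60 x 60 x 46 mm fixed to the bench, with a vertical through hole 11.6 mm across in its middle for the pin. Origin at the centre of its underside
- clip_tin: round open grey tin of clips, 68 mm across, 48 mm high, a bystander standing at the front of the bench beside the stand; origin at the centre of its underside
- white_plug: small white cable plug, 57 x 33 x 13 mm, a bystander lying in front of the stand; origin at the centre of its underside
- marker: pale marker pen with black cap, 101 mm long, 12 mm thick, a bystander lying on the bench; origin at the centre of its underside

How it is judged:
By the outcome, as a careful person would: the job done as asked, in the order asked, and still so for the second after the job is handed in, with the robot touching nothing.
It also fails if it takes over 64 s, if anything falls off the work surface, if the arm or the gripper's body presses on something with over 40 N, if the wrist force passes 120 N, or if a joint passes its speed limit or range.

## Working session

There is one attempt and no reset: what is moved stays moved. The work goes in short steps, Python scripts to look and compute and a tool call to move; the robot and the scene stay as the last step left them, time stands still between calls to the robot, and variables do not carry over. Pictures are saved under pics/ and viewed, on a budget of 10 in all, crops included, one or two more only if the job needs it, and the job is handed in when it is done.

Besides the shell and the picture viewer there is one more tool, called after ">>>" in YAML: its name, and indented under it one key for each argument. move_arm: Moves the arm, as the interface text tells. Its arguments: {"type":"object","properties":{"increments":{"type":"string"},"newtons":{"type":"number"}},"required":["increments"]}

```bash
mkdir -p pics; ls; cat > h.py <<'E'
import numpy as np, cv2
from plant import r
from scipy.spatial.transform import Rotation as Rn
def pts(cam, depth, mask):
    c=r.calibration(cam); K=c["mtx"]; v,u=np.nonzero(mask&(depth>0)); z=depth[v,u]
    P=np.c_[(u-K[0,2])/K[0,0]*z,(v-K[1,2])/K[1,1]*z,z]
    return (P-c["t"])@c["R"]
def proj(cam,X):
    c=r.calibration(cam); p=np.array(c["R"])@X+c["t"]; p=np.array(c["mtx"])@p; return p[:2]/p[2]
E
python3 - <<'E'
from h import *
s=r.read_state(); print(s)
for cam in ("scene","top"):
    im,d=r.snapshot(cam); cv2.imwrite(f"pics/{cam}0.png",im); np.savez(f"{cam}0.npz",im=im,d=d)
    c=r.calibration(cam); print(cam,c)
    for n in ["stand","pulley","pulley_mark","lock_pin","pin_block","bush_mouth","pointer_tip","clip_tin","white_plug","marker","pulley_notch"]:
        for m in r.masks_of(n,cam)[:2]:
            P=pts(cam,d,m["mask"])
            if len(P): print(n,round(m["conf"],2),np.round(m["centre"]),len(P),np.round(np.median(P,0),4),np.round(np.percentile(P,2,0),3),np.round(np.percentile(P,98,0),3))
E
```

```text
pics
{'t': 0.0, 'joint_positions': array([ 9.82595467e-01,  3.13451150e-01,  1.49844847e+00,  2.24842617e-05,
        1.33101006e+00, -2.23351684e-01]), 'qvel': array([-0.001487  ,  0.00223759, -0.00145558,  0.00022374,  0.00016222,
        0.00051148]), 'effort': array([ 3.88676435e-04, -4.02221060e+01, -2.52273649e+01,  6.94512902e-02,
        3.52608017e-02, -8.76233366e-05]), 'tool_pos': array([0.18716292, 0.49023406, 0.2381562 ]), 'tcp_rot': array([-2.69968243e-04,  1.81417054e-01,  9.83406029e-01, -6.00729160e-04]), 'force': array([ 0.47553446, -0.28752458,  0.40622057]), 'torque': array([-0.01418532, -0.01033138,  0.01984798]), 'finger_gap': 0.08843580016733983}
scene {'mtx': array([[445.22075214,   0.        , 254.99833261],
       [  0.        , 445.22075214, 202.80320593],
       [  0.        ,   0.        ,   1.        ]]), 'R': array([[ 0.51179708, -0.85904564, -0.01021451],
       [-0.62545225, -0.36442456, -0.68993059],
       [ 0.58895945,  0.35949315, -0.72380346]]), 't': array([-0.24889862,  0.36711987,  0.81498841])}
stand 0.59 [217. 276.] 5584 [ 0.5286 -0.0503  0.0
[... 1803 characters left out ...]
lock 0.61 [187. 275.] 3644 [ 0.5453 -0.0292  0.0435] [ 0.468 -0.107  0.025] [0.623 0.046 0.066]
bush_mouth 0.96 [150. 284.] 458 [ 0.6426 -0.0555  0.08  ] [ 0.592 -0.092  0.011] [ 0.675 -0.037  0.086]
pointer_tip 0.75 [188. 275.] 6398 [ 0.5491 -0.0273  0.0293] [ 0.446 -0.139  0.007] [0.682 0.073 0.066]
clip_tin 0.85 [240. 368.] 692 [ 0.421 -0.26   0.024] [ 0.39  -0.288 -0.   ] [ 0.452 -0.222  0.048]
white_plug 0.47 [257. 296.] 100 [ 0.3728 -0.0911  0.0093] [ 0.36  -0.108 -0.003] [ 0.388 -0.059  0.015]
marker 0.49 [161. 144.] 147 [0.6393 0.3233 0.0097] [0.625 0.283 0.002] [0.655 0.376 0.014]
pulley_notch 0.63 [190. 275.] 3508 [ 0.5442 -0.0283  0.0434] [ 0.469 -0.107  0.027] [0.623 0.046 0.066]
```

```bash
python3 - <<'E'
from h import *
from scipy.optimize import least_squares
for cam in ("top","scene"):
    z=np.load(cam+"0.npz"); d=z["d"]
    P=pts(cam,d,np.ones_like(d,bool))
    m=(P[:,2]>.061)&(P[:,2]<.069)&(np.hypot(P[:,0]-.546,P[:,1]+.03)<.095)&(np.hypot(P[:,0]-.546,P[:,1]+.03)>.065)
    Q=P[m]; f=least_squares(lambda p:np.hypot(Q[:,0]-p[0],Q[:,1]-p[1])-.0795,[.546,-.03],loss="soft_l1",f_scale=.002)
    print(cam,m.sum(),f.x,np.median(Q[:,2]),np.median(abs(f.fun)))
    # bush top / pin head / block top
    for nm,(cx,cy,rad,z0,z1) in dict(bush=(.6,-.045,.03,.08,.09),pin=(.41,.265,.035,.070,.082),block=(.41,.265,.05,.042,.050)).items():
        m=(np.hypot(P[:,0]-cx,P[:,1]-cy)<rad)&(P[:,2]>z0)&(P[:,2]<z1); Q=P[m]
        print(nm,len(Q), np.round(Q.mean(0),4) if len(Q) else "", np.round(Q.min(0),3) if len(Q) else "",np.round(Q.max(0),3)if len(Q) else "")
a=cv2.imread("pics/top0.png"); a1=cv2.resize(a[130:250,215:345],None,fx=4.5,fy=4.5,interpolation=cv2.INTER_CUBIC)
a2=cv2.resize(a[215:275,130:190],(215,215),interpolation=cv2.INTER_CUBIC)
o=np.zeros((540,800,3),np.uint8); o[:540,:585]=a1; o[:215,585:]=a2
o[260:260+161,585:800]=cv2.resize(a,(215,161)); 
cv2.imwrite("pics/c1.png",o)
E
```

```text
top 679 [ 0.54841093 -0.03140472] 0.06411971014525976 0.0022342109912631136
bush 110 [ 0.6098 -0.0491  0.0833] [ 0.591 -0.063  0.08 ] [ 0.629 -0.035  0.088]
pin 83 [0.4087 0.2695 0.0762] [0.398 0.258 0.07 ] [0.419 0.281 0.081]
block 493 [0.409  0.2693 0.0462] [0.37  0.23  0.042] [0.447 0.31  0.05 ]
scene 611 [ 0.54595032 -0.03192534] 0.06462029091608958 0.00235348690834003
bush 105 [ 0.6071 -0.0499  0.0838] [ 0.586 -0.064  0.08 ] [ 0.629 -0.033  0.088]
pin 69 [0.4062 0.2689 0.0754] [0.396 0.258 0.07 ] [0.418 0.284 0.079]
block 348 [0.403  0.2658 0.0465] [0.367 0.231 0.042] [0.444 0.309 0.05 ]
```

View pics/c1.png

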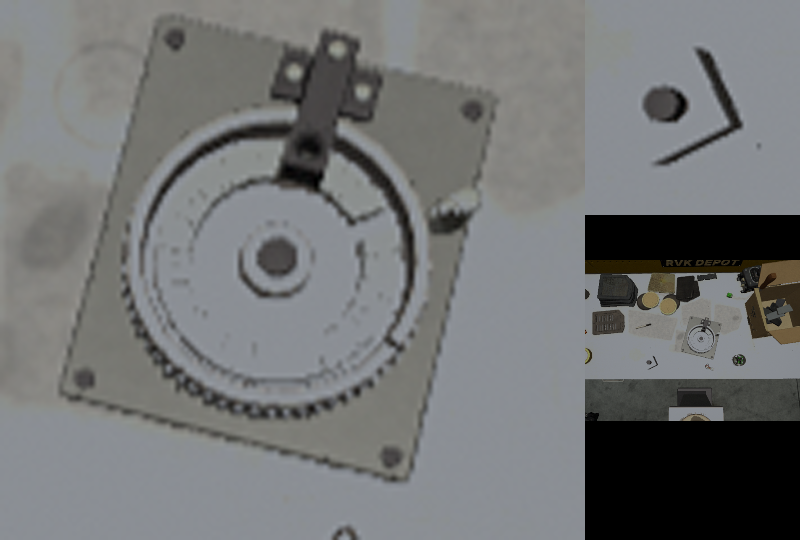

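```bash
cat >> h.py <<'E'
def ray(cam,u,v,z):
    c=r.calibration(cam); R=np.array(c["R"]); C=-R.T@c["t"]; d=R.T@np.linalg.inv(c["mtx"])@[u,v,1]
    return C+d*(z-C[2])/d[2]
E
python3 - <<'E'
from h import *
f=lambda x,y:(215+(x+.5)/4.5-.5,130+(y+.5)/4.5-.5)
for n,p,z in [("bush",(305,148),.084),("mark",(393,343),.064),("pointer",(430,212),.066),("notch",(367,215),.044),("hub",(277,255),.058),("armend",(338,48),.086)]:
    print(n,np.round(ray("top",*f(*p),z),4))
print("pin",ray("top",151.8,244,.076))
C=r.calibration("top")
s=r.read_state(); print(Rn.from_quat(s["tcp_rot"],scalar_first=True).as_matrix().round(3))
c=r.calibration("wrist"); print(c, -np.array(c["R"]).T@c["t"])
E
```

```text
bush [ 0.6023 -0.0459  0.084 ]
mark [ 0.4982 -0.0931  0.064 ]
pointer [ 0.5702 -0.115   0.066 ]
notch [ 0.5733 -0.0827  0.044 ]
hub [ 0.5482 -0.0312  0.058 ]
armend [ 0.6578 -0.0647  0.086 ]
pin [0.40711779 0.26741379 0.076     ]
[[-0.934  0.357  0.   ]
 [ 0.357  0.934 -0.   ]
 [-0.    -0.    -1.   ]]
{'mtx': array([[297.31863964,   0.        , 249.79426548],
       [  0.        , 297.31863964, 194.07680059],
       [  0.        ,   0.        ,   1.        ]]), 'R': array([[ 3.57431538e-01,  9.33939237e-01, -4.44164946e-04],
       [ 9.01552784e-01, -3.44912559e-01,  2.61223860e-01],
       [ 2.43814014e-01, -9.37700842e-02, -9.65278145e-01]]), 't': array([-0.52481688, -0.03463155,  0.38886108])} [0.1239985  0.51466575 0.38417259]
```

>>> move_arm:
  increments: "0 -.19 -.0862 .0267 0 0 0;0 -.19 -.0862 .0267 0 0 0;0 -.19 -.0862 .0267 0 0 0;0 -.19 -.0862 .0267 0 0 0;0 -.19 -.0862 .0267 0 0 0;0 -.19 -.0862 .0267 0 0 0;0 -.19 -.0862 .0267 0 0 0;0 -.19 -.0862 .0267 0 0 0;0 -.19 -.0862 .0267 0 0 0;0 -.19 -.0862 .0267 0 0 0;0 0 0 0 0 0 .0768;0 0 0 0 0 0 .0768;0 0 0 0 0 0 .0768;0 0 0 0 0 0 .0768;0 0 0 0 0 0 .0768;0 0 0 0 0 0 .0768;0 0 0 0 0 0 .0768;0 0 0 0 0 0 .0768;0 0 0 0 0 0 .0768;0 0 0 0 0 0 .0768"

```text
t: 2.87
tool_pos: [0.4074, 0.268, 0.1987]
tcp_rot: [0.0, 0.709, 0.705, 0.0]
force: [0.3, 0.2, -0.4]
finger_gap: 0.088
```

```bash
cat >> h.py <<'E'
def wcal(): 
    c=r.calibration("wrist"); return {k:np.array(v) for k,v in c.items()}
def wray(c,u,v,z):
    K=c["mtx"]; x=(u-K[0,2])/K[0,0]; y=(v-K[1,2])/K[1,1]; th=np.hypot(x,y); k=np.sin(th)/max(th,1e-9)
    d=c["R"].T@[x*k,y*k,np.cos(th)]; C=-c["R"].T@c["t"]; return C+d*(z-C[2])/d[2]
def wproj(c,X):
    p=c["R"]@X+c["t"]; th=np.arctan2(np.hypot(p[0],p[1]),p[2]); k=th/np.hypot(p[0],p[1])
    return c["mtx"][0,0]*k*p[:2]+c["mtx"][:2,2]
def st():
    s=r.read_state(); R=Rn.from_quat(s["tcp_rot"],scalar_first=True).as_matrix()
    print("t",round(s["t"],2),"p",s["tool_pos"].round(4),"yang",np.degrees(np.arctan2(R[1,1],R[0,1])).round(2),"zax",R[:,2].round(4),"F",s["force"].round(2),"T",s["torque"].round(3),"gap",round(s["finger_gap"],4)); return s,R
E
python3 - <<'E'
from h import *
st(); c=wcal(); im,d=r.snapshot("wrist"); cv2.imwrite("pics/w1.png",im); print(wproj(c,np.array([.407,.2675,.076])))
for m in r.masks_of("lock_pin","wrist")[:2]: print(m["conf"],m["centre"],m["mask"].sum(),wray(c,m["centre"][1],m["centre"][0],.076))
for m in r.masks_of("pin_block","wrist")[:2]: print(m["conf"],m["centre"],m["mask"].sum(),wray(c,m["centre"][1],m["centre"][0],.046))
E
```

```text
t 2.87 p [0.4074 0.268  0.1987] yang -0.36 zax [ 0.  0. -1.] F [ 0.34  0.23 -0.35] T [-0.023 -0.004 -0.005] gap 0.088
[250.2750008  188.93763466]
0.7 [318.7, 324.6] 1774 [0.49226656 0.11209776 0.076     ]
0.57 [187.1, 248.3] 557 [0.4051772  0.26927349 0.076     ]
0.62 [172.1, 253.0] 3069 [0.40986353 0.27761561 0.046     ]
```

View pics/w1.png

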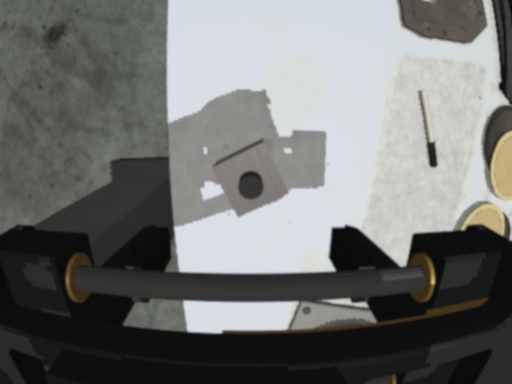

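>>> move_arm:
  increments: "0 .003 -.003 .15 0 0 0;0 0 0 .15 0 0 0;0 0 0 .15 0 0 0;0 0 0 .15 0 0 0;0 0 0 .15 0 0 0;0 0 0 .12 0 0 0;0 0 0 .1 0 0 0;1 0 0 0 0 0 0;1 0 0 0 0 0 0;1 0 0 0 0 0 0;1 0 0 0 0 0 0;1 0 0 0 0 0 0;1 0 0 0 0 0 0;1 0 0 0 0 0 0"
  newtons: 25

```text
t: 4.18
tool_pos: [0.4071, 0.2685, 0.0536]
tcp_rot: [0.0, 0.707, 0.707, 0.0]
force: [0.2, -0.4, -0.7]
finger_gap: 0.0437
```

```bash
python3 -c "
from h import *; st()"
```

```text
t 4.18 p [0.4071 0.2685 0.0536] yang -0.01 zax [ 7.e-04  2.e-04 -1.e+00] F [ 0.18 -0.36 -0.68] T [-0.063  0.079 -0.019] gap 0.0437
```

Fingers still closing; wait, then lift 70 mm.

>>> move_arm:
  increments: "1 0 0 0 0 0 0;1 0 0 0 0 0 0;1 0 0 0 0 0 0;1 0 0 0 0 0 0;1 0 0 0 0 0 0;1 0 0 0 0 0 0;1 0 0 0 0 0 0"

```text
t: 4.77
tool_pos: [0.407, 0.2684, 0.0532]
tcp_rot: [0.0, 0.707, 0.707, -0.0]
force: [0.6, 0.1, 1.8]
finger_gap: 0.0229
```

```bash
python3 -c "
from h import *; st()"
```

```text
t 4.77 p [0.407  0.2684 0.0532] yang -0.02 zax [ 0. -0. -1.] F [0.56 0.15 1.79] T [-0.013  0.026  0.03 ] gap 0.0229
```

>>> move_arm:
  increments: "1 0 0 -.08 0 0 0;1 0 0 -.15 0 0 0;1 0 0 -.15 0 0 0;1 0 0 -.15 0 0 0;1 0 0 -.15 0 0 0;1 0 0 -.12 0 0 0;1 0 0 0 0 0 0"

```text
t: 5.35
tool_pos: [0.4082, 0.269, 0.1763]
tcp_rot: [0.001, 0.707, 0.707, 0.003]
force: [0.6, -0.1, -0.6]
finger_gap: 0.0232
```

```bash
python3 - <<'E'
from h import *
st(); c=wcal(); im,d=r.snapshot("wrist"); s,R=st()
for z in (0.023,0,-.01,-.03,-.053): print(z,wproj(c,s["tool_pos"]+[0,0,z]).round(1))
im2,d2=r.snapshot("scene"); p=proj("scene",s["tool_pos"]).astype(int); print(p)
t=s["tool_pos"]; print([proj("scene",t+[0,0,z]).round(1) for z in (.02,0,-.053)])
a=cv2.resize(im[190:384,150:350],(412,400)); b=cv2.resize(im2[p[1]-50:p[1]+50,p[0]-48:p[0]+49],(388,400),interpolation=cv2.INTER_CUBIC)
cv2.imwrite("pics/c2.png",np.hstack([a,b]))
E
```

```text
t 5.35 p [0.4082 0.269  0.1763] yang -0.01 zax [ 0.0055  0.002  -1.    ] F [ 0.63 -0.14 -0.6 ] T [-0.048  0.04  -0.008] gap 0.0232
t 5.4 p [0.4075 0.2686 0.1741] yang -0.02 zax [ 2.7e-03  9.0e-04 -1.0e+00] F [-0.61  0.33 -1.43] T [-0.055  0.049 -0.052] gap 0.0232
0.023 [250.  263.2]
0 [249.8 243.1]
-0.01 [249.7 235.9]
-0.03 [249.6 223.6]
-0.053 [249.5 212.2]
[136 156]
[array([134.7, 150.2]), array([136.5, 156.9]), array([141. , 173.8])]
```

View pics/c2.png

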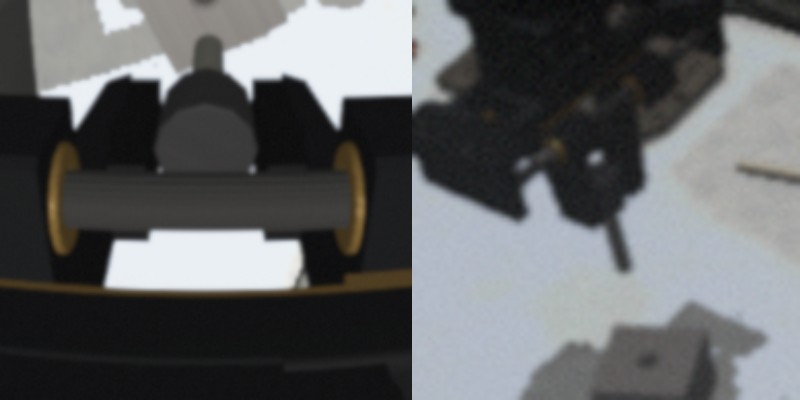

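>>> move_arm:
  increments: "1 -.08 .045 0 0 0 0;1 -.17 .093 0 0 0 0;1 -.17 .093 0 0 0 0;1 -.17 .093 0 0 0 0;1 -.17 .093 0 0 0 0;1 -.17 .093 0 0 0 0;1 -.17 .093 0 0 0 0;1 -.17 .093 0 0 0 0;1 -.17 .093 0 0 0 0;1 -.17 .093 0 0 0 0;1 -.17 .093 0 0 0 0;1 -.17 .093 0 0 0 0;1 -.17 .093 0 0 0 0;1 -.17 .093 0 0 0 0;1 -.08 .045 0 0 0 0;1 0 0 0 0 0 0;1 0 0 0 0 0 0"

```text
t: 6.87
tool_pos: [0.601, -0.0871, 0.1712]
tcp_rot: [-0.001, 0.708, 0.707, -0.001]
force: [0.5, 0.7, -0.3]
finger_gap: 0.0232
```

```bash
python3 - <<'E'
from h import *
s,R=st(); c=wcal(); im,d=r.snapshot("wrist"); np.savez("w3.npz",im=im,**c)
t=s["tool_pos"]
print("bush pred",wproj(c,np.array([.603,-.047,.084])).round(1),"tip",wproj(c,t-[0,0,.053]).round(1),"head",wproj(c,t+[0,0,.023]).round(1))
cv2.imwrite("pics/w3.png",cv2.resize(im[90:290,150:350],(600,600),interpolation=cv2.INTER_CUBIC))
for m in r.masks_of("bush_mouth","wrist")[:1]: print(m["conf"],m["centre"])
E
```

```text
t 6.87 p [ 0.601  -0.0871  0.1712] yang -0.07 zax [-0.0029  0.0012 -1.    ] F [ 0.49  0.72 -0.26] T [-0.076  0.082 -0.02 ] gap 0.0232
bush pred [253.6 150.1] tip [251.2 212.7] head [251.2 264.8]
0.97 [160.5, 293.3]
```

View pics/w3.png

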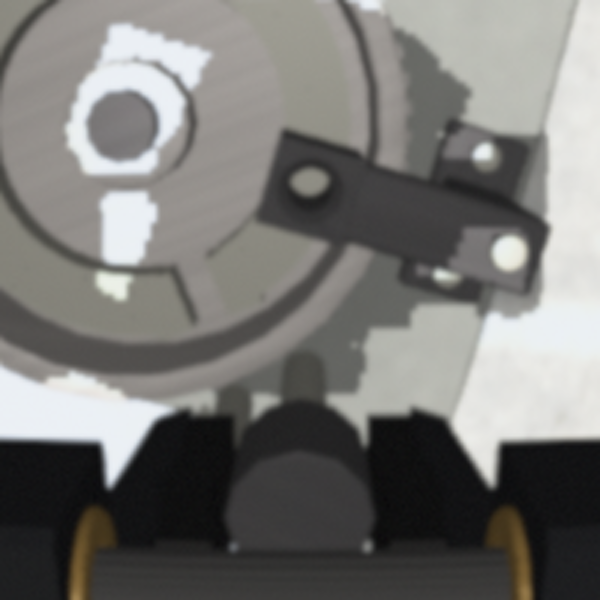

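```bash
python3 - <<'E'
from h import *
z=dict(np.load("w3.npz")); g=z["im"]
print("bush",wray(z,150+(310+.5)/3-.5,90+(184+.5)/3-.5,.084).round(4))
t=np.array([.601,-.0871,.1712])
print("tip far",wray(z,150+303.5/3-.5,90+352.5/3-.5,t[2]-.053).round(4))
print("mark?",[ wray(z,150+x/3,90+y/3,zz).round(4) for x,y,zz in ((123,125,.058),(195,270,.044))])
st()
E
```

```text
bush [ 0.6025 -0.0477  0.084 ]
tip far [ 0.6007 -0.0829  0.1182]
mark? [array([ 0.5484, -0.0331,  0.058 ]), array([ 0.567 , -0.0798,  0.044 ])]
t 6.97 p [ 0.6011 -0.086   0.1722] yang 0.03 zax [-1.7e-03  8.0e-04 -1.0e+00] F [0.43 0.04 0.06] T [-0.045  0.042 -0.034] gap 0.0232
```

>>> move_arm:
  increments: "1 .07 .004 0 0 0 0;1 .1 .004 0 0 0 0;1 .085 .002 0 0 0 0;1 0 0 .07 0 0 0;1 0 0 .08 0 0 0;1 0 0 .03 0 0 0;1 0 0 0 0 0 0;1 0 0 0 0 0 0;1 0 0 0 0 0 0"

```text
t: 7.72
tool_pos: [0.6034, -0.049, 0.1466]
tcp_rot: [0.0, 0.707, 0.707, 0.0]
force: [0.1, 0.5, -0.6]
finger_gap: 0.023
```

```bash
python3 -c "
from h import *; st()"
```

```text
t 7.72 p [ 0.6034 -0.049   0.1466] yang -0.03 zax [ 8.e-04 -3.e-04 -1.e+00] F [ 0.14  0.51 -0.56] T [-0.027  0.067  0.021] gap 0.023
```

>>> move_arm:
  increments: "1 .01 -.005 0 0 0 0;1 0 0 .015 0 0 0;1 0 0 .015 0 0 0;1 0 0 .015 0 0 0;1 0 0 .015 0 0 0;1 0 0 .015 0 0 0;1 0 0 .015 0 0 0;1 0 0 0 0 0 0;1 0 0 0 0 0 0"

```text
t: 8.47
tool_pos: [0.6024, -0.0477, 0.1324]
tcp_rot: [0.0, 0.707, 0.707, -0.0]
force: [0.1, -2.0, -1.4]
finger_gap: 0.0233
```

```bash
python3 -c "
from h import *; st()"
```

```text
t 8.47 p [ 0.6024 -0.0477  0.1324] yang -0.03 zax [-2.e-04 -4.e-04 -1.e+00] F [ 0.09 -1.98 -1.43] T [-0.558 -0.061  0.006] gap 0.0233
```

>>> move_arm:
  increments: "1 -.006 0 0 0 0 0;1 0 0 .01 0 0 0;1 0 0 .015 0 0 0;1 0 0 .015 0 0 0;1 0 0 .015 0 0 0;1 0 0 0 0 0 0;1 0 0 0 0 0 0"

```text
t: 9.05
tool_pos: [0.6024, -0.0483, 0.1241]
tcp_rot: [-0.0, 0.707, 0.707, -0.0]
force: [0.7, -2.2, -1.5]
finger_gap: 0.0232
```

```bash
python3 -c "
from h import *; st()"
```

```text
t 9.05 p [ 0.6024 -0.0483  0.1241] yang -0.02 zax [-4.e-04  0.e+00 -1.e+00] F [ 0.7  -2.24 -1.5 ] T [-0.463 -0.084 -0.023] gap 0.0232
```

>>> move_arm:
  increments: "1 -.006 0 0 0 0 0;1 0 0 .015 0 0 0;1 0 0 .02 0 0 0;1 0 0 .02 0 0 0;1 0 0 .02 0 0 0;1 0 0 .02 0 0 0;1 0 0 .02 0 0 0;1 0 0 .015 0 0 0;1 0 0 0 0 0 0;1 0 0 0 0 0 0"

```text
t: 9.88
tool_pos: [0.6024, -0.0492, 0.1047]
tcp_rot: [-0.0, 0.707, 0.707, -0.0]
force: [0.5, -1.2, -0.9]
finger_gap: 0.0231
```

```bash
python3 -c "
from h import *; st()"
```

```text
t 9.88 p [ 0.6024 -0.0492  0.1047] yang -0.02 zax [-4.e-04  1.e-04 -1.e+00] F [ 0.47 -1.19 -0.95] T [-0.295 -0.101  0.028] gap 0.0231
```

>>> move_arm:
  increments: "1 -.003 0 .02 0 0 0;1 0 0 .015 0 0 0;1 0 0 .005 0 0 0;1 0 0 0 0 0 0;.5 0 0 0 0 0 0;.5 0 0 0 0 0 0;.5 0 0 0 0 0 0;.5 0 0 0 0 0 0;.5 0 0 0 0 0 0;.5 0 0 0 0 0 0;.5 0 0 -.1 0 0 0;.5 0 0 -.2 0 0 0;.5 0 0 -.2 0 0 0;.5 0 0 0 0 0 0;.5 0 0 0 0 0 0"

```text
t: 11.13
tool_pos: [0.603, -0.0497, 0.1753]
tcp_rot: [0.001, 0.707, 0.707, 0.001]
force: [-0.5, -0.6, -0.8]
finger_gap: 0.0442
```

```bash
python3 - <<'E'
from h import *
s,R=st()
im,d=r.snapshot("top");im2,d2=r.snapshot("scene")
for cam,dd in (("top",d),("scene",d2)):
    P=pts(cam,dd,np.ones_like(dd,bool)); m=(np.hypot(P[:,0]-.6025,P[:,1]+.0485)<.016)&(P[:,2]>.09)&(P[:,2]<.128); print(cam,m.sum(),P[m].mean(0) if m.any() else "",np.percentile(P[m][:,2],90) if m.any() else "")
print([proj(c,np.array([.6025,-.048,.12])) for c in ("top","scene")])
a=cv2.resize(im[130:230,225:325],(400,400),interpolation=cv2.INTER_CUBIC);b=cv2.resize(im2[120:220,240:340],(400,400),interpolation=cv2.INTER_CUBIC)
cv2.imwrite("pics/c4.png",np.hstack([a,b]))
E
```

```text
t 11.13 p [ 0.603  -0.0497  0.1753] yang -0.02 zax [ 3.e-03 -8.e-04 -1.e+00] F [-0.46 -0.61 -0.76] T [-0.06   0.079 -0.032] gap 0.0442
top 0  
scene 117 [ 0.59765304 -0.04937561  0.11438426] 0.12234807731890107
[array([284.26460471, 158.68584346]), array([296.55225364, 171.46492535])]
```

View pics/c4.png

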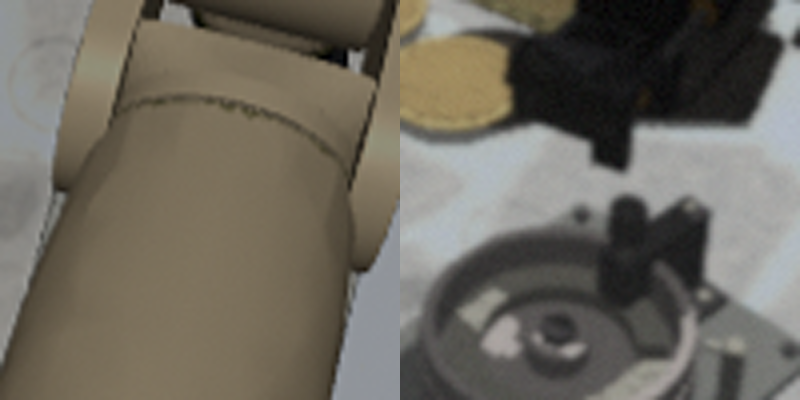

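>>> move_arm:
  increments: ".5 .042 -.147 0 0 0 0;.5 .042 -.147 0 0 0 0;.5 .042 -.147 0 0 0 0;.5 .042 -.147 0 0 0 0;.5 .042 -.147 0 0 0 0;.5 .042 -.147 0 0 0 0;.5 0 0 0 0 0 .0556;.5 0 0 0 0 0 .0556;.5 0 0 .1 0 0 .0556;.5 0 0 .15 0 0 0;.5 0 0 .15 0 0 0;.5 0 0 .13 0 0 0;.5 0 0 0 0 0 0;.5 0 0 0 0 0 0;.5 0 0 0 0 0 0"
  newtons: 20

```text
t: 12.48
tool_pos: [0.4705, -0.0118, 0.095]
tcp_rot: [0.0, 0.794, 0.609, 0.0]
force: [-0.2, 0.0, 0.7]
finger_gap: 0.0445
```

```bash
python3 - <<'E'
from h import *
s,R=st(); A=np.array([.5478,-.0325]); v=s["tool_pos"][:2]-A; print(np.hypot(*v),np.degrees(np.arctan2(v[1],v[0])))
c=wcal(); im,d=r.snapshot("wrist"); np.savez("w5.npz",im=im,**c)
for a in np.radians([165,185,145]): print(wproj(c,np.array([A[0]+.075*np.cos(a),A[1]+.075*np.sin(a),.064])).round(1),wproj(c,np.array([A[0]+.084*np.cos(a),A[1]+.084*np.sin(a),.064])).round(1))
cv2.imwrite("pics/w5.png",im[:,:])
E
```

```text
t 12.48 p [ 0.4705 -0.0118  0.095 ] yang -15.03 zax [ 5.e-04 -1.e-04 -1.e+00] F [-0.23  0.02  0.72] T [-0.046  0.073  0.005] gap 0.0445
0.08004238337142641 165.0452558784448
[259.1 223.3] [244.9 223.3]
[265.5 259. ] [252.7 263.1]
[266.8 183.9] [252.9 178.9]
```

View pics/w5.png

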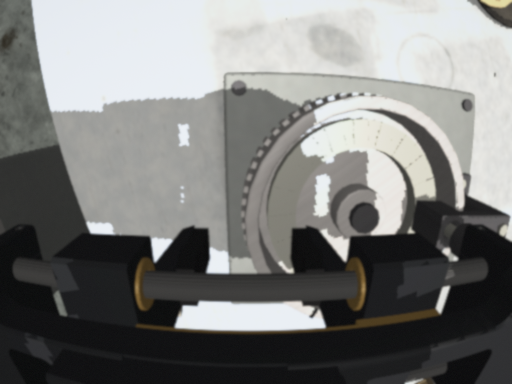

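>>> move_arm:
  increments: ".5 0 0 .08 0 0 0;.5 0 0 .08 0 0 0;.5 0 0 .08 0 0 0;.5 0 0 .06 0 0 0;.5 0 0 0 0 0 0;.5 0 0 0 0 0 0;1 0 0 0 0 0 0;1 0 0 0 0 0 0;1 0 0 0 0 0 0;1 0 0 0 0 0 0;1 0 0 0 0 0 0;1 0 0 0 0 0 0;1 0 0 0 0 0 0;1 0 0 0 0 0 0;1 0 0 0 0 0 0"
  newtons: 20

```text
t: 13.78
tool_pos: [0.4715, -0.0121, 0.0497]
tcp_rot: [0.001, 0.793, 0.609, 0.001]
force: [7.1, 0.6, -4.1]
finger_gap: 0.0085
```

```bash
cat >> h.py <<'E'
A0=np.array([.5478,-.0325])
def chk(A=A0):
    s,R=st(); v=s["tool_pos"][:2]-A; F=s["force"]; th=np.arctan2(v[1],v[0])
    Ft=-F[0]*np.sin(th)+F[1]*np.cos(th); Fr=F[0]*np.cos(th)+F[1]*np.sin(th)
    print("rad %.4f th %.2f Ft %.2f Fr %.2f M %.3f"%(np.hypot(*v),np.degrees(th),Ft,Fr,v[0]*F[1]-v[1]*F[0]+s["torque"][2]))
E
python3 -c "
from h import *; chk()"
```

```text
t 13.78 p [ 0.4715 -0.0121  0.0497] yang -15.01 zax [ 3.4e-03 -8.0e-04 -1.0e+00] F [ 7.14  0.6  -4.11] T [-0.077 -0.842  0.302] gap 0.0085
rad 0.0790 th 165.03 Ft -2.43 Fr -6.74 M 0.110
```

>>> move_arm:
  increments: "1 0 .006 0 0 0 0;1 -.0139 .0002 0 0 0 -.01667;1 -.0139 .0002 0 0 0 -.01667;1 -.0139 .0002 0 0 0 -.01667;1 -.0139 .0002 0 0 0 -.01667;1 -.0139 .0002 0 0 0 -.01667;1 -.0139 .0002 0 0 0 -.01667;1 -.0139 .0002 0 0 0 -.01667;1 -.0139 .0002 0 0 0 -.01667;1 -.0139 .0002 0 0 0 -.01667;1 -.0139 .0002 0 0 0 -.01667"

```text
t: 14.7
tool_pos: [0.4686, -0.032, 0.0497]
tcp_rot: [-0.0, 0.707, 0.707, 0.001]
force: [2.3, 5.8, 3.2]
finger_gap: 0.0082
```

```bash
python3 -c "
from h import *; chk(); chk(np.array([.5483,-.0325]))"
```

```text
t 14.7 p [ 0.4686 -0.032   0.0497] yang 0.06 zax [ 6.0e-04  1.1e-03 -1.0e+00] F [2.31 5.81 3.17] T [ 1.022 -0.214  0.311] gap 0.0082
rad 0.0792 th 179.65 Ft -5.82 Fr -2.28 M -0.151
t 14.7 p [ 0.4686 -0.032   0.0497] yang 0.06 zax [ 6.0e-04  1.1e-03 -1.0e+00] F [2.31 5.81 3.17] T [ 1.022 -0.214  0.311] gap 0.0082
rad 0.0797 th 179.66 Ft -5.82 Fr -2.28 M -0.153
```

>>> move_arm:
  increments: "1 -.0139 .0002 0 0 0 -.0227;1 -.0139 .0002 0 0 0 -.02;1 -.0139 .0002 0 0 0 -.01667;1 -.0139 .0002 0 0 0 -.01667;1 -.0139 .0002 0 0 0 -.01667;1 -.0139 .0002 0 0 0 -.01667;1 -.0139 .0002 0 0 0 -.01667;1 -.0139 .0002 0 0 0 -.01667;1 -.0139 .0002 0 0 0 -.01667;1 -.0139 .0002 0 0 0 -.01667;1 -.0139 .0002 0 0 0 -.01667;1 -.0139 .0002 0 0 0 -.01667;1 -.0139 .0002 0 0 0 -.01667;1 -.0139 .0002 0 0 0 -.01667"

```text
t: 15.87
tool_pos: [0.4734, -0.0604, 0.0497]
tcp_rot: [-0.001, 0.56, 0.829, -0.0]
force: [-3.0, 4.7, 7.8]
finger_gap: 0.0077
```

```bash
python3 - <<'E'
from h import *
chk(); c=wcal(); im,d=r.snapshot("wrist"); cv2.imwrite("pics/w6.png",im)
im,d=r.snapshot("scene"); cv2.imwrite("pics/s6.png",cv2.resize(im[140:290,190:390],(800,600),interpolation=cv2.INTER_CUBIC))
E
```

```text
t 15.87 p [ 0.4734 -0.0604  0.0497] yang 21.92 zax [-0.002   0.0013 -1.    ] F [-3.02  4.73  7.82] T [0.733 0.664 0.22 ] gap 0.0077
rad 0.0795 th -159.43 Ft -5.49 Fr 1.16 M -0.217
```

View pics/s6.png

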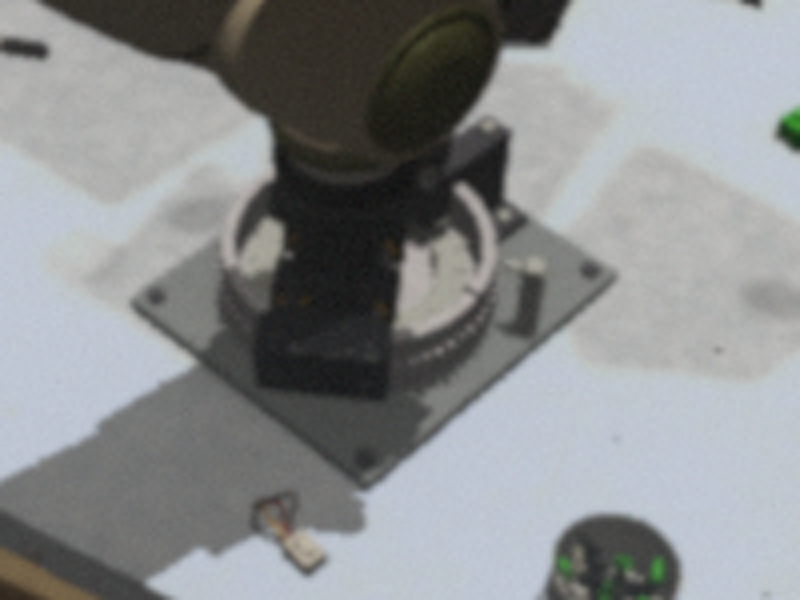

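>>> move_arm:
  increments: "1 -.0093 .0001 -.001 0 0 -.0125;1 -.0093 .0001 -.001 0 0 -.0125;1 -.0093 .0001 -.001 0 0 -.0125;1 -.0093 .0001 -.001 0 0 -.01111;1 -.0093 .0001 0 0 0 -.01111;1 -.0093 .0001 0 0 0 -.01111;1 -.0093 .0001 0 0 0 -.01111;1 -.0093 .0001 0 0 0 -.01111;1 -.0093 .0001 0 0 0 -.01111;1 -.0037 0 0 0 0 -.0044;1 -.0037 0 0 0 0 -.0044"

```text
t: 16.88
tool_pos: [0.4789, -0.0725, 0.0497]
tcp_rot: [-0.002, 0.485, 0.875, -0.0]
force: [-5.5, 3.4, 3.0]
finger_gap: 0.0079
```

```bash
python3 - <<'E'
from h import *
chk(); im,d=r.snapshot("scene")
P=pts("scene",d,np.ones_like(d,bool)); m=(np.hypot(P[:,0]-.6025,P[:,1]+.0485)<.013)&(P[:,2]>.09)&(P[:,2]<.128); print(m.sum(),np.percentile(P[m][:,2],[50,90,97]) if m.any() else "")
E
```

```text
t 16.88 p [ 0.4789 -0.0725  0.0497] yang 32.03 zax [-0.0038  0.0017 -1.    ] F [-5.5   3.42  2.99] T [0.497 0.767 0.245] gap 0.0079
rad 0.0796 th -149.87 Ft -5.72 Fr 3.04 M -0.210
2 [0.09887373 0.0994337  0.09953169]
```

```bash
cat >> h.py <<'E'
def look(name=None):
    c=wcal(); im,d=r.snapshot("wrist"); K=c["mtx"]
    v,u=np.mgrid[0:384,0:512]; x=(u-K[0,2])/K[0,0]; y=(v-K[1,2])/K[1,1]; th=np.hypot(x,y)+1e-9
    k=np.tan(th)/th*d; P=np.stack([x*k,y*k,d],-1); P=(P-c["t"])@c["R"]
    ok=(d>0)&(th<1.4)&(np.hypot(P[...,0]-.6025,P[...,1]+.0485)<.02)&(P[...,2]>.075)&(P[...,2]<.13)
    z=P[ok][:,2]; print("pin pts",ok.sum(),"z pct",np.percentile(z,[50,90,98]).round(4) if ok.any() else "")
    u,v=wproj(c,np.array([.6025,-.0485,.11])); print("pin px",u,v)
    if name:
        u=int(min(max(u,60),452));v=int(min(max(v,60),324)); cv2.imwrite("pics/"+name,cv2.resize(im[v-60:v+60,u-60:u+60],(480,480),interpolation=cv2.INTER_CUBIC))
E
python3 - <<'E'
from h import *
look("w7.png")
E
```

```text
pin pts 43 z pct [0.0762 0.0776 0.0788]
pin px 470.45357717844445 356.1827918354827
```

View pics/w7.png

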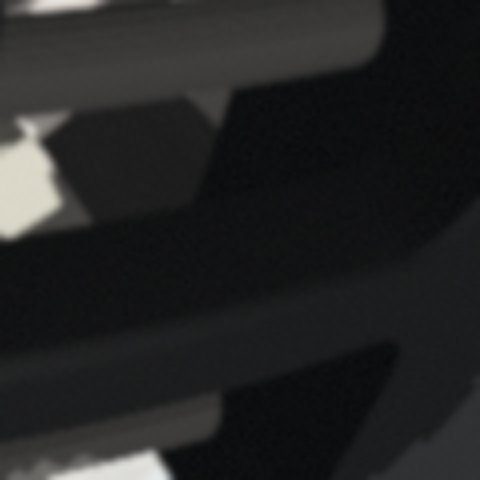

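>>> move_arm:
  increments: "1 -.0023 -.003 0 0 0 -.0028;1 -.0023 0 0 0 0 -.0028;1 -.0023 0 0 0 0 -.0028;1 -.0023 0 0 0 0 -.0028"

```text
t: 17.32
tool_pos: [0.4796, -0.0737, 0.0497]
tcp_rot: [-0.002, 0.477, 0.879, 0.0]
force: [-2.8, 5.7, 1.8]
finger_gap: 0.0079
```

>>> move_arm:
  increments: "1 -.0023 0 0 0 0 -.0028;1 -.0023 0 0 0 0 -.0028;1 -.0023 0 0 0 0 -.0028;1 -.0023 0 0 0 0 -.0028"

```text
t: 17.65
tool_pos: [0.4803, -0.0749, 0.0497]
tcp_rot: [-0.002, 0.469, 0.883, 0.0]
force: [-2.5, 4.7, 1.7]
finger_gap: 0.0081
```

```bash
python3 -c "
from h import *; chk()"
```

```text
t 17.65 p [ 0.4803 -0.0749  0.0497] yang 34.04 zax [-0.003   0.0018 -1.    ] F [-2.5   4.71  1.66] T [0.679 0.498 0.249] gap 0.0081
rad 0.0797 th -147.85 Ft -5.32 Fr -0.39 M -0.174
```

>>> move_arm:
  increments: "1 -.0023 0 0 0 0 -.0028;1 -.0023 0 0 0 0 -.0028;1 -.0023 0 0 0 0 -.0028;1 -.0023 0 0 0 0 -.0028"

```text
t: 17.98
tool_pos: [0.4811, -0.0761, 0.0497]
tcp_rot: [-0.002, 0.461, 0.887, 0.0]
force: [-2.3, 3.0, 1.5]
finger_gap: 0.0078
```

>>> move_arm:
  increments: "1 -.0023 0 0 0 0 -.0028;1 -.0023 0 0 0 0 -.0028;1 -.0023 0 0 0 0 -.0028;1 -.0023 0 0 0 0 -.0028"

```text
t: 18.32
tool_pos: [0.4818, -0.0772, 0.0497]
tcp_rot: [-0.002, 0.454, 0.891, 0.0]
force: [-2.8, 3.7, 2.3]
finger_gap: 0.0082
```

>>> move_arm:
  increments: "1 -.0023 0 0 0 0 -.0028;1 -.0023 0 0 0 0 -.0028;1 -.0023 0 0 0 0 -.0028;1 -.0023 0 0 0 0 -.0028"

```text
t: 18.65
tool_pos: [0.4826, -0.0783, 0.0497]
tcp_rot: [-0.002, 0.446, 0.895, 0.0]
force: [-4.2, 4.6, 1.9]
finger_gap: 0.0081
```

>>> move_arm:
  increments: "1 -.0023 0 0 0 0 -.0028;1 -.0023 0 0 0 0 -.0028;1 -.0023 0 0 0 0 -.0028;1 -.0023 0 0 0 0 -.0028"

```text
t: 18.98
tool_pos: [0.4834, -0.0795, 0.0497]
tcp_rot: [-0.002, 0.438, 0.899, -0.0]
force: [-4.4, 2.8, 1.3]
finger_gap: 0.0077
```

```bash
python3 -c "
from h import *; chk()"
```

```text
t 18.98 p [ 0.4834 -0.0795  0.0497] yang 38.08 zax [-0.0034  0.0015 -1.    ] F [-4.37  2.76  1.35] T [0.462 0.685 0.213] gap 0.0077
rad 0.0797 th -143.85 Ft -4.81 Fr 1.90 M -0.171
```

>>> move_arm:
  increments: "1 -.0023 0 0 0 0 -.0028;1 -.0023 0 0 0 0 -.0028;1 -.0023 0 0 0 0 -.0028;1 -.0023 0 0 0 0 -.0028"

```text
t: 19.32
tool_pos: [0.4842, -0.0806, 0.0497]
tcp_rot: [-0.002, 0.43, 0.903, -0.0]
force: [-3.9, 2.4, 2.6]
finger_gap: 0.008
```

>>> move_arm:
  increments: "1 -.0023 0 0 0 0 -.0028;1 -.0023 0 0 0 0 -.0028;1 -.0023 0 0 0 0 -.0028;1 -.0023 0 0 0 0 -.0028"

```text
t: 19.65
tool_pos: [0.4851, -0.0817, 0.0497]
tcp_rot: [-0.002, 0.422, 0.907, -0.0]
force: [-4.8, 3.3, 2.2]
finger_gap: 0.0081
```

>>> move_arm:
  increments: "1 -.0023 0 0 0 0 -.0028;1 -.0023 0 0 0 0 -.0028;1 -.0023 0 0 0 0 -.0028;1 -.0023 0 0 0 0 -.0028"

```text
t: 19.98
tool_pos: [0.4859, -0.0828, 0.0497]
tcp_rot: [-0.002, 0.414, 0.91, -0.0]
force: [-5.0, 3.0, 3.1]
finger_gap: 0.0075
```

>>> move_arm:
  increments: "1 -.0023 0 0 0 0 -.0028;1 -.0023 0 0 0 0 -.0028;1 -.0023 0 0 0 0 -.0028;1 -.0023 0 0 0 0 -.0028"

```text
t: 20.32
tool_pos: [0.4865, -0.0835, 0.0497]
tcp_rot: [-0.003, 0.406, 0.914, 0.0]
force: [-7.1, 5.5, 4.3]
finger_gap: 0.008
```

```bash
python3 - <<'E'
from h import *
chk(); im,d=r.snapshot("scene"); cv2.imwrite("pics/s8.png",cv2.resize(im[140:260,220:380],(800,600),interpolation=cv2.INTER_CUBIC))
E
```

```text
t 20.32 p [ 0.4865 -0.0835  0.0497] yang 42.11 zax [-0.0047  0.0022 -1.    ] F [-7.12  5.53  4.33] T [0.759 1.119 0.199] gap 0.008
rad 0.0798 th -140.24 Ft -8.81 Fr 1.94 M -0.503
```

View pics/s8.png

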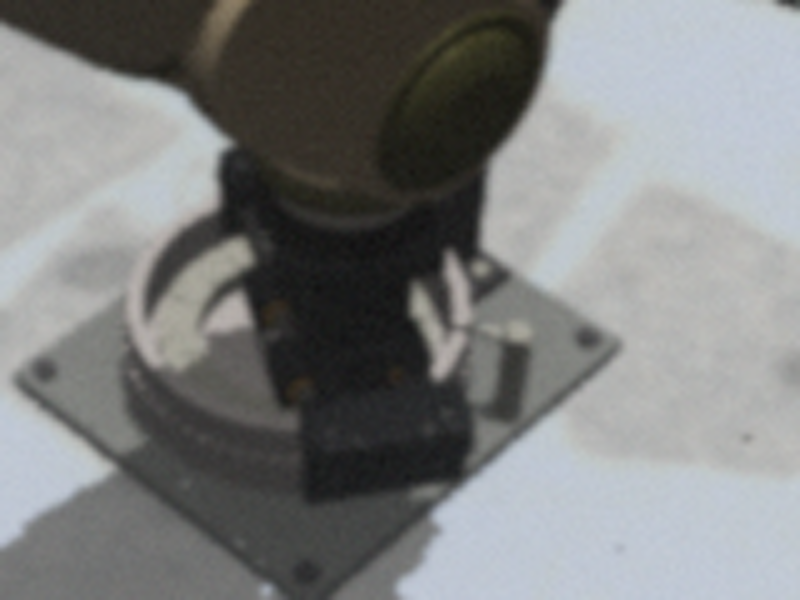

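>>> move_arm:
  increments: "1 -.0010 0 0 0 0 -.0012;1 0 0 0 0 0 0;1 0 0 0 0 0 0"

```text
t: 20.62
tool_pos: [0.4865, -0.0835, 0.0497]
tcp_rot: [-0.003, 0.405, 0.914, 0.0]
force: [-6.3, 5.2, 4.5]
finger_gap: 0.0077
```

```bash
python3 -c "
from h import *; chk()"
```

```text
t 20.62 p [ 0.4865 -0.0835  0.0497] yang 42.21 zax [-0.0049  0.0023 -1.    ] F [-6.25  5.2   4.51] T [0.683 1.095 0.241] gap 0.0077
rad 0.0798 th -140.24 Ft -7.99 Fr 1.48 M -0.397
```

>>> move_arm:
  increments: "1 -.0015 0 0 0 0 -.0012;1 0 0 0 0 0 0;1 0 0 0 0 0 0"

```text
t: 20.87
tool_pos: [0.4866, -0.0836, 0.0496]
tcp_rot: [-0.003, 0.404, 0.915, 0.0]
force: [-7.0, 4.7, 5.4]
finger_gap: 0.0075
```

```bash
python3 -c "
from h import *; chk()"
```

```text
t 20.87 p [ 0.4866 -0.0836  0.0496] yang 42.32 zax [-0.0051  0.0024 -1.    ] F [-7.01  4.69  5.41] T [0.804 1.165 0.147] gap 0.0075
rad 0.0798 th -140.15 Ft -8.09 Fr 2.38 M -0.498
```

>>> move_arm:
  increments: "1 -.0027 0 0 0 0 -.003;1 0 0 0 0 0 0;1 0 0 0 0 0 0"

```text
t: 21.12
tool_pos: [0.4867, -0.0837, 0.0496]
tcp_rot: [-0.003, 0.402, 0.916, 0.0]
force: [-8.7, 5.4, 6.9]
finger_gap: 0.0081
```

```bash
python3 -c "
from h import *; chk()"
```

```text
t 21.12 p [ 0.4867 -0.0837  0.0496] yang 42.59 zax [-0.0056  0.0028 -1.    ] F [-8.69  5.41  6.88] T [0.915 1.312 0.196] gap 0.0081
rad 0.0798 th -140.04 Ft -9.73 Fr 3.18 M -0.580
```

>>> move_arm:
  increments: "1 -.0033 -.001 0 0 0 -.004;1 0 0 0 0 0 0;1 0 0 0 0 0 0"

```text
t: 21.37
tool_pos: [0.4868, -0.0839, 0.0496]
tcp_rot: [-0.003, 0.399, 0.917, 0.0]
force: [-8.6, 7.4, 6.8]
finger_gap: 0.0079
```

```bash
python3 -c "
from h import *; chk()"
```

```text
t 21.37 p [ 0.4868 -0.0839  0.0496] yang 42.95 zax [-0.0059  0.0034 -1.    ] F [-8.64  7.44  6.82] T [1.29  1.284 0.204] gap 0.0079
rad 0.0798 th -139.90 Ft -11.25 Fr 1.81 M -0.694
```

>>> move_arm:
  increments: "1 -.0018 0 0 0 0 -.0022;1 0 0 0 0 0 0;1 0 0 0 0 0 0;1 0 0 0 0 0 0"

```text
t: 21.7
tool_pos: [0.4868, -0.084, 0.0496]
tcp_rot: [-0.004, 0.398, 0.918, 0.0]
force: [-9.4, 9.3, 8.7]
finger_gap: 0.0076
```

```bash
python3 -c "
from h import *; chk()"
```

```text
t 21.7 p [ 0.4868 -0.084   0.0496] yang 43.15 zax [-0.0063  0.0036 -1.    ] F [-9.44  9.31  8.68] T [1.308 1.422 0.218] gap 0.0076
rad 0.0798 th -139.85 Ft -13.21 Fr 1.21 M -0.836
```

>>> move_arm:
  increments: "1 0 0 0 0 0 0;1 0 0 0 0 0 0;1 0 0 0 0 0 0;1 0 0 0 0 0 0"

```text
t: 22.03
tool_pos: [0.4868, -0.0839, 0.0496]
tcp_rot: [-0.004, 0.398, 0.918, 0.0]
force: [-10.1, 8.7, 8.1]
finger_gap: 0.0076
```

```bash
python3 -c "
from h import *; chk()"
```

```text
t 22.03 p [ 0.4868 -0.0839  0.0496] yang 43.15 zax [-0.0063  0.0036 -1.    ] F [-10.08   8.69   8.06] T [1.383 1.383 0.244] gap 0.0076
rad 0.0798 th -139.86 Ft -13.14 Fr 2.11 M -0.804
```

>>> move_arm:
  increments: "1 0 0 0 0 0 0;1 0 0 0 0 0 0;1 0 0 0 0 0 0;1 0 0 0 0 0 0;1 0 0 0 0 0 0;1 0 0 0 0 0 0"

```text
t: 22.53
tool_pos: [0.4868, -0.0839, 0.0496]
tcp_rot: [-0.004, 0.398, 0.918, 0.0]
force: [-9.9, 8.7, 8.1]
finger_gap: 0.0078
```

```bash
python3 -c "
from h import *; chk()"
```

```text
t 22.53 p [ 0.4868 -0.0839  0.0496] yang 43.15 zax [-0.0063  0.0036 -1.    ] F [-9.86  8.67  8.05] T [1.364 1.442 0.21 ] gap 0.0078
rad 0.0798 th -139.86 Ft -12.99 Fr 1.95 M -0.826
```

>>> move_arm:
  increments: ".5 0 0 0 0 0 0;.5 0 0 0 0 0 0;.5 0 0 0 0 0 0;.5 0 0 0 0 0 0;.5 0 0 0 0 0 0;.5 0 0 0 0 0 0;.5 0 0 -.08 0 0 0;.5 0 0 -.15 0 0 0;.5 0 0 -.2 0 0 0;.5 0 0 -.2 0 0 0;.5 0 -.2 -.2 0 0 0;.5 0 -.2 0 0 0 0;.5 0 -.2 0 0 0 0;.5 0 -.2 0 0 0 0;.5 0 0 0 0 0 0;.5 0 0 0 0 0 0"

```text
t: 23.87
tool_pos: [0.4015, -0.1681, 0.1742]
tcp_rot: [0.0, 0.399, 0.917, 0.0]
force: [1.1, 0.1, -0.4]
finger_gap: 0.044
```

```bash
python3 - <<'E'
from h import *
st()
im,d=r.snapshot("top");im2,d2=r.snapshot("scene")
for cam,dd in (("top",d),("scene",d2)):
    P=pts(cam,dd,np.ones_like(dd,bool)); m=(np.hypot(P[:,0]-.6025,P[:,1]+.0485)<.014)&(P[:,2]>.09)&(P[:,2]<.128); print(cam,m.sum(),P[m].mean(0) if m.any() else "",np.percentile(P[m][:,2],90) if m.any() else "")
a=cv2.resize(im[130:230,225:325],(400,400),interpolation=cv2.INTER_CUBIC);b=cv2.resize(im2[140:240,240:340],(400,400),interpolation=cv2.INTER_CUBIC)
cv2.imwrite("pics/c9.png",np.hstack([a,b]))
E
```

```text
t 23.87 p [ 0.4015 -0.1681  0.1742] yang 42.95 zax [ 5.e-04 -2.e-04 -1.e+00] F [ 1.06  0.12 -0.44] T [-0.053  0.026 -0.024] gap 0.044
top 89 [ 0.60255344 -0.04656277  0.10640551] 0.11013256940007002
scene 0
```

View pics/c9.png

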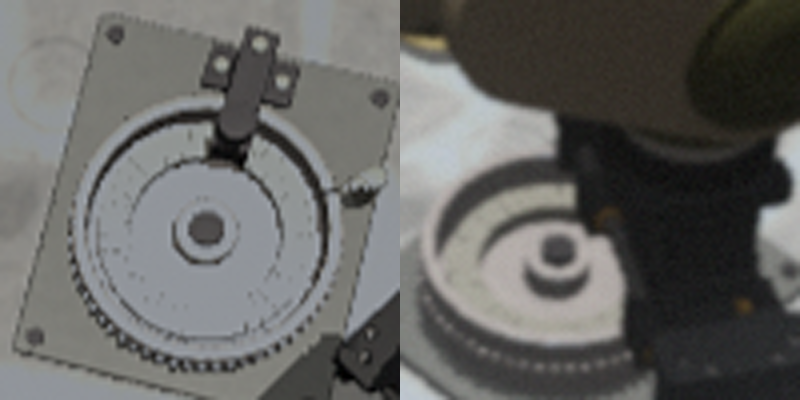

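```bash
python3 -c "
from plant import r; print(r.close_job())"
```

```text
the job is handed in; nothing more can be done
None
```

The pulley is locked and the job is handed in at about 24 s of the 64 s allowed.

- **Pin:** I took it from its rest block, stood it in the guide bush with its tip on the ring, and let go. The picture after release showed it standing there.
- **Turning:** I pinched the rim and turned the pulley about 55° anticlockwise, in 0.25° steps over the last 10°, until it came up against the pin.
- **Bearing force:** The moment about the axis rose from about 0.2 N m while turning to 0.80–0.84 N m. That is about 10–11 N on the pin, and no reading came near 18 N. I held it for about 0.8 s, then opened the gripper and backed away.

**Last checks:** The top camera put the pin's head top at about 0.106–0.110 m, against 0.108 m for home and 0.120 m before it dropped. In the same picture the mark is at the pointer. The gripper is clear of everything, and the force reading is near zero.

**Limits of the checks:**
- I did not see the pin drop, because the gripper hid it while I turned. I inferred it from the rise in moment and confirmed it by the head height afterwards.
- In the final scene picture the arm hides the pin, so that height rests on the top camera alone.
- The force readings were noisy, and single readings put the bearing force about 1–2 N either way.
- I kept the arm away from the tin, plug and marker, but took no final picture of all three.

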